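# Mark a key paddle in the sprung hand press

### The arm

A 6-joint arm with a two-finger parallel gripper is mounted at the origin on the work surface. World frame = base frame: x ahead of the robot, y to its left, z up, the work surface at z = 0. Lengths are in m, angles in rad, forces in N, time in s.
With the tool pointing down it reaches from about 0.35 to 0.875 m from the base axis. Payload 4.2 kg.
Tool frame: the origin (TCP) lies between the finger pads; the fingertips stand 22 mm ahead of it and the grasp point (between the pads) lies 3 mm ahead of it; z points along the fingers, y is the line along which they close (so a half turn about z gives the same grasp; the last joint's range is limited). The gripper opens to 87 mm and grips with 3 to 60 N. Pads are 19 mm wide; open, the fingers measure 117 mm over their backs; the gripper's body (75 mm by 190 mm) begins 51 mm behind the grasp point.
Start: joints at [-0.85, 0.385, 0.008, 0, -1.194, -0.259], TCP at [0.278, -0.56, 0.245] pointing down, gripper open.
Joint ranges: [-3.14, 3.14], [-1.21, 2.06], [-1.07, 1.41], [-3.16, 2.05], [-2.99, -0.16], [-3.1, 3.1]. Speed limits (rad/s): [2.79, 2.79, 3.14, 3.14, 3.14, 3.14].

### API

Orientations are given as [roll, pitch, yaw] about the fixed x, y, z axes, in that order (R = Rz(yaw) Ry(pitch) Rx(roll)).
In Python, from bench import state, get_image, job_done gives the robot as it stands.
- The arm moves only by the tool play_rows, never from a script. Its argument "moves" is a list of rows, each an object of numbers: "x", "y", "z": the shift along the tool's x, y, z in cm; "spin": the turn about the tool's z in degrees. In form: [{"x": .., "y": .., "z": .., "spin": ..}, ...]. A call has exactly 8 rows; each row is the pose to reach, as a shift and turn from the pose commanded when the call began, along the tool's axes at that moment; what a row does not reach only later rows make up. A row lasts 1/10 s, in which the tool goes at most 50 mm and 8.59 degrees, less where a joint would pass 70% of its speed; a pose out of reach is approached as far as the arm can. A call with a gripper value outside its range is refused whole. "claw" is the opening, from 0 (shut) to 1 (fully open), set as the call begins (left out, the last holds). The fingers move at their own pace and stop on an object; the grip force is fixed at half the most. Time passes only in rows, so rows that repeat a pose let the fingers close, or fill a call up. It gives the time, the measured TCP pose, the force, the opening and the grip force at its end, in the units of the state.
- state(): the state, without advancing time (a new reading comes with each control period).
- get_image(name): name is "scene" or "top" or "wrist"; returns a dict with "color" (384x512x3 uint8, blue, green, red), "depth" (384x512 float32, m along the optical axis (not along the pixel's ray), 0 where there is no reading), "camera_matrix" (3x3 intrinsics, pixels), "k1" (the pictures are not rectified: a ray, as slopes to the right and down, at radius r is drawn at 1 + k1 r^2 times it, then the intrinsics apply), "rvec" (rotation vector, rad) and "tvec" (3), from world to camera coordinates, as OpenCV has them. Camera axes: x right, y down, z forward; pixel columns grow to the right and rows downward; lengths in m; the calibration is good to about 2 mm. A picture is of the moment at which its call begins.
- job_done(): hands the job in; it is judged then, once.
The state is a dict: "time": time; "qpos": joint angles; "joint_vel": joint speeds; "joint_efforts": joint torques, N m; "position": TCP position; "tcp_rot": TCP orientation; "contact_force": force on the tool from outside, world axes, zero at the start; "torque": the same for the moment, N m; "width": opening from 0.0 (shut) to 1.0 (fully open); "grasp_force": force on a finger pad.
Only numpy, scipy, OpenCV 4.12 (cv2) and the standard library are available. Lean on these libraries where they do the work, as an engineer would, in place of code of your own. Each camera call takes 0.05 s, during which the arm holds its last target. There are 200 camera calls.

### The job

Slide the orange key paddle onto the bed of the hand press with its brass disc centred under the die and let go of it, press the lever fully down to its stop for a moment to mark the disc, then stay with the lever and let it rise slowly all the way up, never letting it spring back. Then move the marked paddle to the yellow tray, lay it flat in there and let go. Leave the blue and grey paddles where they are.

Things in the scene. Friction and masses are not known exactly. Their poses are not given: they have to be found in the camera images.
- orange_center (a point): Centre (half-way up) of the orange plastic key paddle, a loose flat bar 180 long x 40 wide x 18 mm thick, about 0.15 kg. x axis along its length towards the brass-disc end, z up. It starts flat on a black rubber mat (220 x 210 mm, 6 mm thick), beside a blue paddle about 95 mm away, centre to centre.
- orange_disc (a point): Centre of the brass disc (28 mm across) inlaid flush in the upper face of the orange paddle, 70 mm from its centre towards +x of the paddle, i.e. 20 mm from that end; the other end has a small dark spot. Same axes as the paddle.
- press_bed (a point): White spot on the bed of the fixed grey hand press, under where the die comes down; on the bed's flat top, 24 mm above the table. x points away from the open front, where the paddle slides in (along +x); y along the lever towards its black pad; z up. The bed reaches 170 mm to -x, 50 to +x, 65 to +y, 125 to -y of it. Hold the paddle at or behind its middle, so that the gripper stays in front of the lever.
- lever_pad (a point): Centre of the upper face of the black pad at the lever's free end (44 mm wide, 70 mm along the lever, 18 mm thick), to be pushed down from above. 200 mm from the hinge axis along the lever, 9 mm above it. Lever up: about 104 mm to +y of press_bed, 159 mm above the table. Fully down: 120 mm to +y, 89 mm above the table. z is the face's normal.
- lever (a joint): Angle of the red press lever: 0 = fully up (rest), 0.36 rad = fully down at its stop, lever level. A strong spring drives it up: the pad takes about 4 N at the top, 9 to 11 N at the bottom. Nothing holds it down; let go, it snaps back at once. Ease it up below 0.9 rad/s (0.18 m/s at the pad).
- die (a joint): How far the brass die (20 mm across) is pushed back into the lever against its own spring, in m: 0 = out. Nothing but a paddle under it pushes it back; about 0.005 with a paddle under it and the lever fully down.
- tray_in (a point): Centre of the inner floor of the fixed open yellow tray, 5 mm above the table. Outside 250 (its x) x 210 (its y) x 50 mm high, walls 5 mm. The grey paddle lies in it along x, centred about 60 mm to the tray's -y; the rest is free (a good place for the orange paddle is 35 mm to +y, along x).
- blue_center (a point): Centre of the blue paddle (same shape as the orange one), lying next to it on the mat; leave it alone.
- grey_center (a point): Centre of the grey paddle (same shape), already in the tray; leave it alone.
- die_tip (a point): Centre of the underside of the brass die, which hangs from the lever above press_bed and moves with it. Lever up: 44 mm above the bed (its lowest edge 40 mm) and 10 mm to +y of press_bed, so the 18 mm thick paddle slides in under it with about 20 mm to spare. It comes down exactly on press_bed.
- lever_hinge (a point): Hinge axis (along the press's x) of the lever: 80 mm to -y of press_bed and 80 mm above the table. The lever, 24 mm wide in x, runs from here along +y over press_bed, where, when up, its upper edge is about 95 mm above the bed. The hinge column is 56 mm wide in x, 40 mm in y and 102 mm high from the table.
There are look-alikes about, which are no part of the job. Of the things that look like the part that bears orange_center, the middle-sized one is meant.

How it is judged:
On the way, in this order (a step that is already met when the one before it is completed fails the run):
1. the orange paddle lies flat on the press bed with its brass disc within 10 mm of the point under the die, let go, the lever still up (horizontal distance between orange_disc and press_bed below 0.01 m and z of orange_disc in the frame of press_bed below 0.021 m and angle between orange_center's own z axis and vertical below 0.06 rad and contact force between orange and the fingers below 0.1 N and value of joint lever below 0.04 rad), for 0.2 s.
2. the lever is held down at its stop with the die pressed on the disc (value of joint lever above 0.335 rad and value of joint die above 0.0015 m and horizontal distance between orange_disc and press_bed below 0.012 m), for 0.2 s.
3. the lever is fully up again (value of joint lever below 0.03 rad), for 0.2 s.
At the end, for the whole second after the job is handed in: The orange paddle lies flat (within 0.08 rad) and at rest on the floor of the yellow tray, let go, and the press lever is fully up (below 0.03 rad) (x of orange_center in the frame of tray_in between -0.05 and 0.05 m and y of orange_center in the frame of tray_in between -0.09 and 0.09 m and z of orange_center in the frame of tray_in below 0.013 m and angle between orange_center's own z axis and vertical below 0.08 rad and linear speed of orange below 0.02 m/s and value of joint lever below 0.03 rad); the robot touches nothing.
It fails at once if the lever springs back (rises faster than 0.9 rad/s) (velocity of joint lever below -0.9 rad/s).
It fails at once if the blue or grey paddle is moved by more than 25 mm (distance of any of blue_center, grey_center from where it was at the start of the episode above 0.025 m).
It also fails if it takes over 72 s, if anything falls off the work surface, if the arm or the gripper's body presses on something with over 40 N, if the wrist force passes 120 N, or if a joint passes its speed limit or range.

## Working session

There is one attempt and no reset: what is moved stays moved. The work goes in short steps, Python scripts to look and compute and a tool call to move; the robot and the scene stay as the last step left them, time stands still between calls to the robot, and variables do not carry over. Pictures are saved under pics/ and viewed, at most 12 in all, crops included, and the job is handed in when it is done.

Besides the shell and the picture viewer there is one more tool, called after "Call:" by a JSON object that holds its "method" and its "body", one argument or row to a line. play_rows: Moves the arm, as the interface text tells. Its arguments: {"type":"object","properties":{"moves":{"type":"array"},"claw":{"type":"number"}},"required":["moves"]}

```bash
mkdir -p pics; cat > h.py <<'E'
import numpy as np, cv2
from bench import state, get_image, job_done
def grab(n,save=None):
    im=get_image(n)
    if save: cv2.imwrite('pics/'+save,im['color'])
    np.save('last_%s.npy'%n,im,allow_pickle=True)
    return im
def load(n): return np.load('last_%s.npy'%n,allow_pickle=True).item()
def ray(im,u,v):
    K=np.array(im['camera_matrix']);k=im['k1']
    d=cv2.undistortPoints(np.array([[[u,v]]],float),K,np.array([k,0,0,0.]))[0,0]
    R=cv2.Rodrigues(np.array(im['rvec'],float))[0];t=np.array(im['tvec'],float).ravel()
    return -R.T@t, R.T@np.array([d[0],d[1],1]), 
def onz(im,u,v,z):
    o,d=ray(im,u,v); return o+d*(z-o[2])/d[2]
def bydepth(im,u,v):
    o,d=ray(im,u,v); w=im['depth'][int(v)-1:int(v)+2,int(u)-1:int(u)+2]; w=w[w>0]
    return o+d*np.median(w)
E
python3 - <<'E'
from h import *
a=grab('scene');b=grab('top')
cv2.imwrite('pics/s1.png',cv2.resize(a['color'],(800,600),interpolation=cv2.INTER_CUBIC))
cv2.imwrite('pics/t1.png',cv2.resize(b['color'],(800,600),interpolation=cv2.INTER_CUBIC))
print(state())
E
```

```text
{'time': 0.1, 'qpos': array([-8.50409130e-01,  3.85495992e-01,  6.74445726e-03, -4.15919372e-04,
       -1.19397816e+00, -2.58589685e-01]), 'joint_vel': array([ 2.42158388e-05, -3.66544437e-04,  4.12762253e-03,  2.25965147e-03,
        4.12067268e-04, -1.57333679e-03]), 'joint_efforts': array([-5.29108020e-04, -3.91689777e+01,  1.87936592e+01,  4.23196793e+00,
        1.34320339e-02, -7.20609023e-05]), 'position': array([ 0.27826036, -0.5590878 ,  0.24355485]), 'tcp_rot': array([ 3.13962472e+00, -1.20808867e-04, -2.67994844e+00]), 'contact_force': array([0.6225298 , 0.62949394, 0.34738858]), 'torque': array([ 0.00280229, -0.00723361, -0.00698603]), 'grasp_force': 0.0, 'width': 1.0009970539407946}
```

View pics/s1.png

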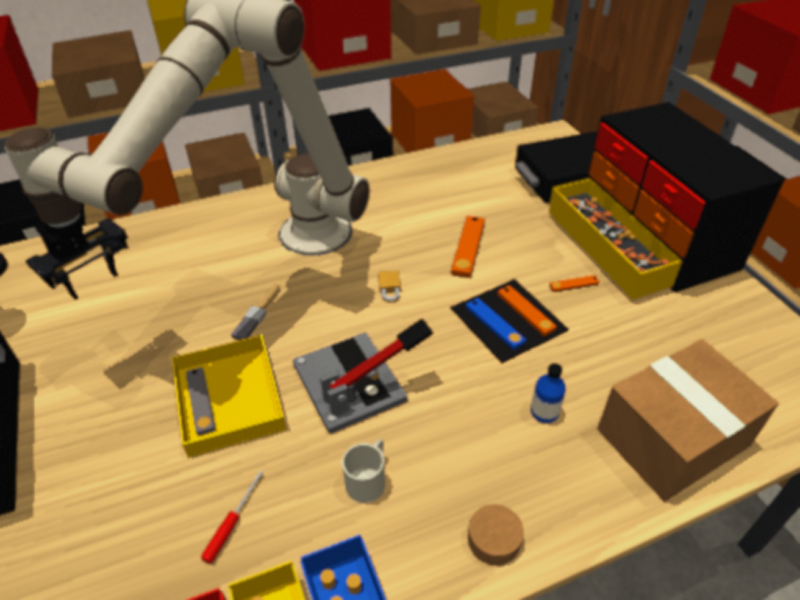

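View pics/t1.png

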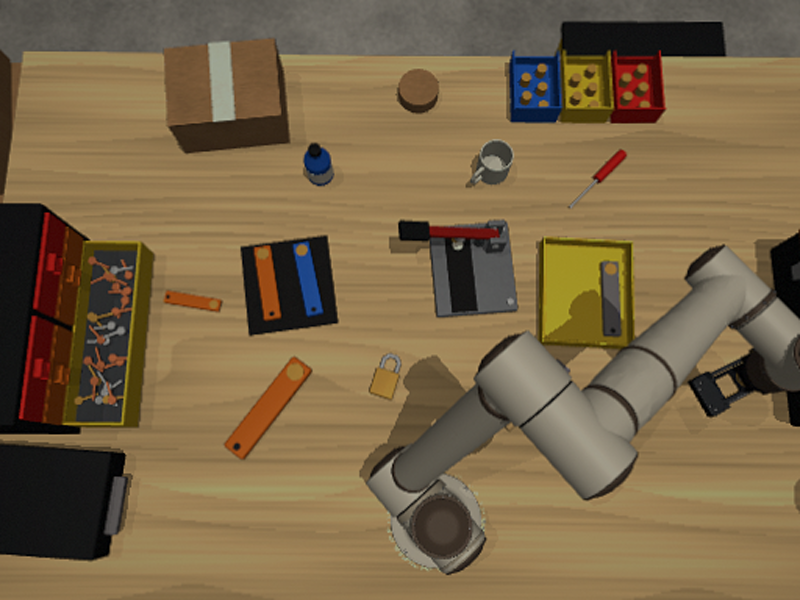

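The top view shows three orange bars. The middle-sized one is on the mat, with its disc at about (263,252) and its spot at (271,313) in the 800-wide picture. The press bed spot is near (458,243), and the tray is centred at about (586,292), with the grey paddle on its right.

```bash
python3 - <<'E'
from h import *
b=load('top');a=load('scene')
c=b['color']
p=c[140:220,150:220];q=c[135:215,250:340]; r=c[145:230,335:410]; s=load('scene')['color'][200:280,180:280]
f=lambda i:cv2.resize(i,(400,300),interpolation=cv2.INTER_CUBIC)
cv2.imwrite('pics/c1.png',np.vstack([np.hstack([f(p),f(q)]),np.hstack([f(r),f(s)])]))
k=1/1.5625
for n,u,v,z in [('disc',263,252,.024),('spot',271,313,.024),('bdisc',303,248,.024),('bspot',313,311,.024),('bed',458,243,.024)]:
    print(n,onz(b,u*k,v*k,z).round(4))
# orange paddle mask on mat
hsv=cv2.cvtColor(c,cv2.COLOR_BGR2HSV)
m=((hsv[...,0]<16)&(hsv[...,1]>180)&(hsv[...,2]>120)).astype(np.uint8)
n,l,st,ce=cv2.connectedComponentsWithStats(m)
for i in range(1,n):
    if st[i,4]>80: print(st[i],ce[i])
print('scene bed',onz(a,372*k,390*k,.024))
o,d=ray(b,256,192);print(o,d)
E
```

```text
disc [0.6031 0.4069 0.024 ]
spot [0.4554 0.3809 0.024 ]
bdisc [0.6138 0.3126 0.024 ]
bspot [0.4609 0.2836 0.024 ]
bed [ 0.6295 -0.0557  0.024 ]
[394  37  32  33 351] [404.73504274  55.54131054]
[382  96  19  19 115] [391. 105.]
[ 22 136   9  61 115] [ 26. 166.]
[163 157  17  47 423] [170.89361702 181.69267139]
[105 186  36  13 225] [121.70222222 192.        ]
[ 12 203  11  65 151] [ 17.0397351  235.38410596]
[144 229  55  65 948] [169.38818565 262.21940928]
scene bed [ 0.62888717 -0.05274935  0.024     ]
[0.09409638 0.08848291 1.69842803] [ 0.22949559 -0.00410462 -0.97332889]
```

View pics/c1.png

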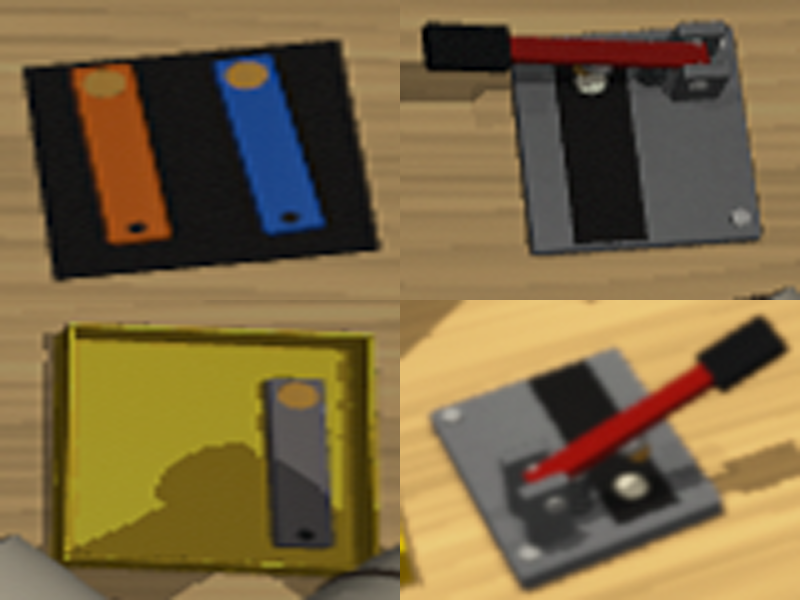

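The enlarged crops show the orange paddle's corners at (72,68), (132,63), (171,237) and (108,244). The bed's front corners are at (532,254) and (761,237), and the white spot in the scene crop is at (631,485). The tray rim corners are visible too.

```bash
python3 - <<'E'
from h import *
b=load('top');a=load('scene')
P=lambda x,y,z:onz(b,150+x/5.714-.4,140+y/3.75-.4,z)
Q=lambda x,y,z:onz(b,250+(x-400)/4.444-.4,135+y/3.75-.4,z)
T=lambda x,y,z:onz(b,335+x/5.333-.4,145+(y-300)/3.529-.4,z)
c=[P(*p,.024) for p in [(72,68),(132,63),(171,237),(108,244)]]
ce=np.mean(c,0);d=(c[0]+c[1]-c[2]-c[3])/2;print('orange',ce.round(4),np.linalg.norm(d),np.degrees(np.arctan2(d[1],d[0])))
D=P(104,82,.024);S=P(137,228,.024);d=D-S;print('disc',D.round(4),'spot',S.round(4),np.degrees(np.arctan2(d[1],d[0])))
D=P(246,75,.024);S=P(290,217,.024);d=D-S;print('blue mid',((D+S)/2).round(4),np.degrees(np.arctan2(d[1],d[0])))
fl,fr,br=Q(532,254,.024),Q(761,237,.024),Q(735,25,.024)
y=fl-fr;x=br-fr;print('bed',fl.round(4),fr.round(4),br.round(4),np.linalg.norm(y),np.linalg.norm(x),np.degrees(np.arctan2(-y[0],y[1])),np.degrees(np.arctan2(x[1],x[0])))
t=np.arctan2(-y[0],y[1])*.5+np.arctan2(x[1],x[0])*.5
R=np.array([[np.cos(t),-np.sin(t)],[np.sin(t),np.cos(t)]])
print('spot pred',[(p[:2]-R@np.array(o)).round(4) for p,o in [(fl,(-.17,.065)),(fr,(-.17,-.125)),(br,(.05,-.125))]])
print('scene spot',onz(a,180+231/4-.4,200+185/3.75-.4,.024).round(4))
pad=Q(466,47,.159);print('pad top cam',pad.round(4), bydepth(b,264,147).round(4))
t4=[T(*p,.05) for p in [(65,325),(373,338),(378,572),(65,565)]];print('tray',np.array(t4).round(4),np.mean(t4,0))
d=t4[0]-t4[3];print(np.degrees(np.arctan2(d[1],d[0])))
D=T(299,395,.023);S=T(307,534,.023);print('grey',((D+S)/2).round(4),np.degrees(np.arctan2(*(D-S)[1::-1])))
E
```

```text
orange [0.531  0.3946 0.024 ] 0.1796198582955535 10.508535776421118
disc [0.6023 0.4088 0.024 ] spot [0.4551 0.3804 0.024 ] 10.924372452036206
blue mid [0.5386 0.3004 0.024 ] 13.136639003845012
bed [ 0.4511 -0.0035  0.024 ] [ 0.4695 -0.191   0.024 ] [ 0.6863 -0.1756  0.024 ] 0.18842821831193143 0.21735890596163954 5.618529284325241 4.053564423442274
spot pred [array([ 0.6259, -0.0539]), array([ 0.6284, -0.0521]), array([ 0.626 , -0.0553])]
scene spot [ 0.6252 -0.0541  0.024 ]
pad top cam [0.6156 0.0541 0.159 ] [0.6154 0.0557 0.1609]
tray [[ 0.6375 -0.2503  0.05  ]
 [ 0.6249 -0.4604  0.05  ]
 [ 0.3795 -0.4472  0.05  ]
 [ 0.3847 -0.2406  0.05  ]] [ 0.50665967 -0.34963771  0.05      ]
-2.195308461224114
grey [ 0.497  -0.4126  0.023 ] -1.3647773856103342
```

```bash
cat >> h.py <<'E'
from scipy.spatial.transform import Rotation as Ro
def go(x,y,z,yawdeg):
    s=state(); R=Ro.from_euler('xyz',s['tcp_rot'])
    d=R.inv().apply(np.array([x,y,z])-s['position'])*100
    cur=np.degrees(s['tcp_rot'][2]); spin=-((yawdeg-cur+90)%180-90)
    print('t',round(s['time'],2),'pos',s['position'].round(4),'yaw',cur.round(2),'-> move cm',d.round(2),'spin',round(spin,1))
E
python3 -c "
from h import *
go(.507,.390,.2,10.8)"
```

```text
t 0.1 pos [ 0.2783 -0.5591  0.2436] yaw -153.55 -> move cm [-62.75  74.78   4.5 ] spin 15.7
```

Call:
{"method": "play_rows", "body": {
  "moves": [
    {"x": -3.2,"y": 3.8,"z": 0,"spin": 2},
    {"x": -6.4,"y": 7.6,"z": 0,"spin": 4},
    {"x": -9.6,"y": 11.4,"z": 0,"spin": 6},
    {"x": -12.8,"y": 15.2,"z": 0,"spin": 8},
    {"x": -16,"y": 19,"z": 0,"spin": 10},
    {"x": -19.2,"y": 22.8,"z": 0,"spin": 12},
    {"x": -22.4,"y": 26.6,"z": 0,"spin": 14},
    {"x": -25.6,"y": 30.4,"z": 0,"spin": 15.7}
  ],
  "claw": 1
}}

```text
time: 0.9
position: [0.372, -0.1714, 0.2445]
tcp_rot: [3.142, 0.0, -2.955]
contact_force: [0.4, 0.8, -0.2]
width: 1.001
grasp_force: 0.0
```

```bash
python3 -c "
from h import *
go(.507,.390,.2,10.8)"
```

```text
t 0.9 pos [ 0.372  -0.1714  0.2445] yaw -169.34 -> move cm [-23.66  52.67   4.46] spin -0.1
```

Call:
{"method": "play_rows", "body": {
  "moves": [
    {"x": -1.9,"y": 4.2,"z": 0,"spin": 0},
    {"x": -3.8,"y": 8.4,"z": 0,"spin": 0},
    {"x": -5.7,"y": 12.6,"z": 0,"spin": 0},
    {"x": -7.6,"y": 16.8,"z": 0,"spin": 0},
    {"x": -9.5,"y": 21,"z": 0,"spin": 0},
    {"x": -11.4,"y": 25.2,"z": 0,"spin": 0},
    {"x": -13.3,"y": 29.4,"z": 0,"spin": 0},
    {"x": -15.2,"y": 33.6,"z": 0,"spin": 0}
  ]
}}

```text
time: 1.7
position: [0.4586, 0.1871, 0.2443]
tcp_rot: [-3.141, -0.0, -2.953]
contact_force: [1.2, -1.2, 0.3]
width: 0.997
grasp_force: 0.0
```

Call:
{"method": "play_rows", "body": {
  "moves": [
    {"x": -1.7,"y": 3.8,"z": 0,"spin": 0},
    {"x": -3.4,"y": 7.6,"z": 1,"spin": 0},
    {"x": -5.1,"y": 11.4,"z": 2,"spin": 0},
    {"x": -6.8,"y": 15.2,"z": 3,"spin": 0},
    {"x": -8.5,"y": 19,"z": 4,"spin": 0},
    {"x": -8.5,"y": 19,"z": 4.5,"spin": 0},
    {"x": -8.5,"y": 19,"z": 4.5,"spin": 0},
    {"x": -8.5,"y": 19,"z": 4.5,"spin": 0}
  ]
}}

```text
time: 2.5
position: [0.5066, 0.3868, 0.1995]
tcp_rot: [-3.141, -0.001, -2.954]
contact_force: [-0.1, -0.3, -0.2]
width: 1.002
grasp_force: 0.0
```

```bash
python3 -c "
from h import *
go(.507,.390,.034,10.8)
w=grab('wrist','w1.png')"
```

```text
t 2.5 pos [0.5066 0.3868 0.1995] yaw -169.26 -> move cm [-0.11  0.32 16.55] spin -0.1
```

View pics/w1.png

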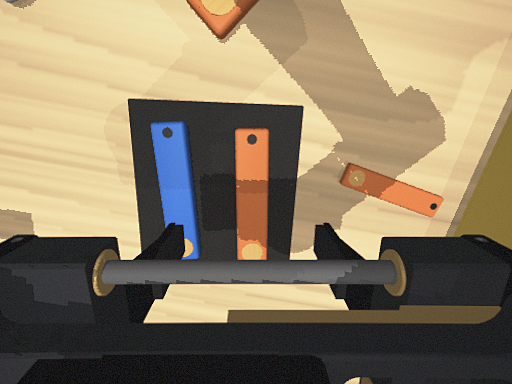

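The wrist picture shows the orange paddle with its spot at (251,139), its disc at about (252,250) and its far-end corners at (236,129) and (269,128). The blue paddle is to its left.

```bash
python3 -c "
from h import *
w=load('wrist')
S=onz(w,251.5,139.5,.024);D=onz(w,252,251,.024);c=[onz(w,u,v,.024) for u,v in [(236,129),(269,128.5),(267,225),(236.5,225)]]
print(S,D,np.linalg.norm(S-D));print(np.array(c).round(4))
m=(c[0]+c[1])/2;n=(c[2]+c[3])/2;d=n-m;print(np.degrees(np.arctan2(d[1],d[0])),np.degrees(np.arctan2(*(D-S)[1::-1])),m+d/np.linalg.norm(d)*.09)
"
```

```text
[0.45716915 0.37993732 0.024     ] [0.59999767 0.40816102 0.024     ] 0.1455903937581037
[[0.4488 0.3601 0.024 ]
 [0.4412 0.3974 0.024 ]
 [0.5597 0.42   0.024 ]
 [0.567  0.3815 0.024 ]]
10.52481677405207 11.17795520642152 [0.53347458 0.3951936  0.024     ]
```

Call:
{"method": "play_rows", "body": {
  "moves": [
    {"x": -0.25,"y": 0.3,"z": 3,"spin": 0},
    {"x": -0.25,"y": 0.3,"z": 6,"spin": 0},
    {"x": -0.25,"y": 0.3,"z": 9,"spin": 0},
    {"x": -0.25,"y": 0.3,"z": 12,"spin": 0},
    {"x": -0.25,"y": 0.3,"z": 14,"spin": 0},
    {"x": -0.25,"y": 0.3,"z": 15.5,"spin": 0},
    {"x": -0.25,"y": 0.3,"z": 16.5,"spin": 0},
    {"x": -0.25,"y": 0.3,"z": 16.7,"spin": 0}
  ]
}}

```text
time: 3.35
position: [0.5087, 0.3906, 0.0322]
tcp_rot: [-3.141, -0.001, -2.954]
contact_force: [0.1, -1.0, 0.5]
width: 1.0
grasp_force: 0.0
```

Call:
{"method": "play_rows", "body": {
  "moves": [
    {"x": 0,"y": 0,"z": 0,"spin": 0},
    {"x": 0,"y": 0,"z": 0,"spin": 0},
    {"x": 0,"y": 0,"z": 0,"spin": 0},
    {"x": 0,"y": 0,"z": 0,"spin": 0},
    {"x": 0,"y": 0,"z": 0,"spin": 0},
    {"x": 0,"y": 0,"z": 0,"spin": 0},
    {"x": 0,"y": 0,"z": 0,"spin": 0},
    {"x": 0,"y": 0,"z": 0,"spin": 0}
  ],
  "claw": 0.3
}}

```text
time: 4.15
position: [0.5087, 0.3911, 0.0326]
tcp_rot: [-3.141, -0.0, -2.954]
contact_force: [-0.6, -0.1, 0.4]
width: 0.458
grasp_force: 30.0
```

Call:
{"method": "play_rows", "body": {
  "moves": [
    {"x": 0,"y": 0,"z": -1.5,"spin": 0},
    {"x": 0,"y": 0,"z": -4,"spin": 0},
    {"x": 0,"y": 0,"z": -7,"spin": 0},
    {"x": 0.7,"y": -1.8,"z": -9,"spin": 0},
    {"x": 2,"y": -5.4,"z": -9,"spin": 1},
    {"x": 3.5,"y": -9.4,"z": -9,"spin": 2},
    {"x": 5,"y": -13.4,"z": -9,"spin": 3},
    {"x": 6.5,"y": -17.4,"z": -9,"spin": 4}
  ]
}}

```text
time: 4.95
position: [0.4767, 0.2065, 0.1234]
tcp_rot: [3.141, 0.0, -3.024]
contact_force: [0.9, 0.2, -2.1]
width: 0.456
grasp_force: 30.0
```

```bash
python3 -c "
from h import *
print(state()['width'],state()['grasp_force'])
go(.43,-.071,.122,5)"
```

```text
0.4559064269402184 30.000354945659637
t 4.95 pos [0.4767 0.2065 0.1234] yaw -173.25 -> move cm [  7.9  -27.01   0.12] spin 1.7
```

Call:
{"method": "play_rows", "body": {
  "moves": [
    {"x": 1.4,"y": -4,"z": 0,"spin": 0.5},
    {"x": 2.8,"y": -8.2,"z": 0,"spin": 1},
    {"x": 4.2,"y": -12.4,"z": 0,"spin": 1.5},
    {"x": 5.6,"y": -16.6,"z": 0,"spin": 1.7},
    {"x": 7,"y": -20.8,"z": 0,"spin": 1.7},
    {"x": 7.6,"y": -24.5,"z": 0,"spin": 1.7},
    {"x": 7.9,"y": -27,"z": 0,"spin": 1.7},
    {"x": 7.9,"y": -27,"z": 0,"spin": 1.7}
  ]
}}

```text
time: 5.75
position: [0.4301, -0.0716, 0.1232]
tcp_rot: [-3.142, 0.0, -3.057]
contact_force: [0.4, -0.1, -2.6]
width: 0.454
grasp_force: 30.0
```

```bash
python3 -c "
from h import *
go(.4716,-.0675,.056,5)
b=grab('top')
c=b['color'][130:250,225:345]
cv2.imwrite('pics/t2.png',cv2.resize(c,(600,600),interpolation=cv2.INTER_CUBIC))
"
```

```text
t 5.75 pos [ 0.4301 -0.0716  0.1232] yaw -175.18 -> move cm [-4.17  0.06  6.73] spin -0.2
```

View pics/t2.png

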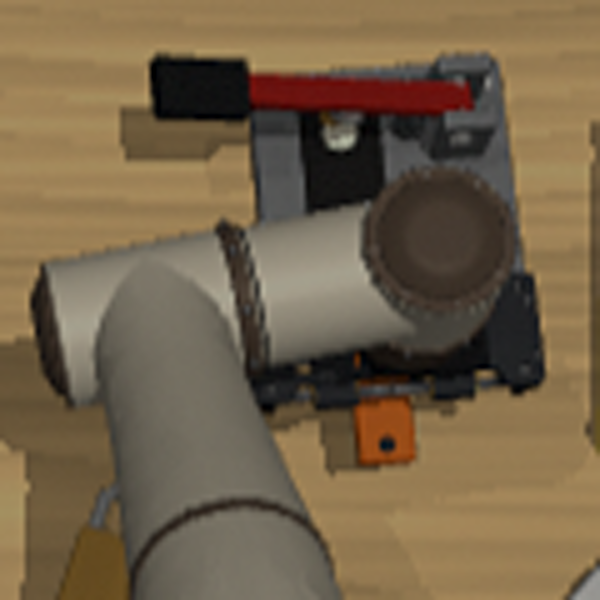

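The top crop shows the paddle's rear end in the gripper, with its dark spot at (386,443). The press bed's white spot is visible at about (340,138), just below the lever.

```bash
python3 -c "
from h import *
b=load('top')
z=.1232-.0326+.024
f=lambda u,v,z:onz(b,225+u/5-.4,130+v/5-.4,z)
s=state();R=Ro.from_euler('xyz',s['tcp_rot'])
for u,v in [(386,443),(355,462),(412,462)]:
  p=f(u,v,z);print(p.round(4),R.inv().apply(p-s['position']).round(4))
print(f(340,138,.024))
a=grab('scene');c=a['color'][170:300,170:320];cv2.imwrite('pics/s2.png',cv2.resize(c,(750,650))[:600])
"
```

```text
[ 0.3772 -0.0748  0.1146] [0.0535 0.0003 0.0085]
[ 0.3639 -0.0536  0.1146] [0.0649 0.0226 0.0085]
[ 0.3642 -0.0923  0.1146] [ 0.0679 -0.016   0.0085]
[ 0.62291033 -0.05366293  0.024     ]
```

View pics/s2.png

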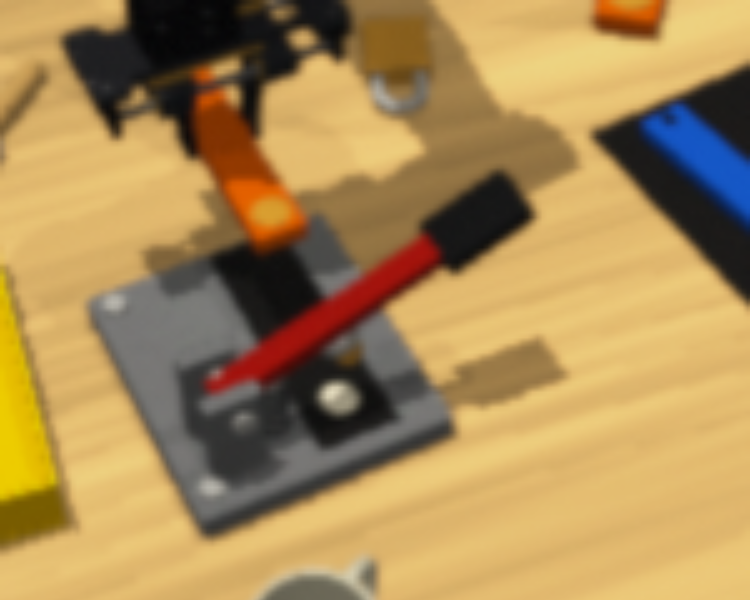

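The scene crop shows the disc at (270,212), in line with the bed's black strip, and the white bed spot at (340,398).

```bash
python3 -c "
from h import *
a=load('scene');f=lambda u,v,z:onz(a,170+u/5-.4,170+v/5-.4,z)
s=state();R=Ro.from_euler('xyz',s['tcp_rot'])
D=f(270,212,.1146);print(D,R.inv().apply(D-s['position']),f(340,398,.024))
"
```

```text
[ 0.52361687 -0.06352516  0.1146    ] [-0.0930785  -0.00179617  0.00866284] [ 0.62661639 -0.0536807   0.024     ]
```

Call:
{"method": "play_rows", "body": {
  "moves": [
    {"x": -1.5,"y": 0.2,"z": 0,"spin": 0},
    {"x": -3,"y": 0.2,"z": 0,"spin": 0},
    {"x": -4.2,"y": 0.2,"z": 1,"spin": 0},
    {"x": -4.2,"y": 0.2,"z": 2.5,"spin": 0},
    {"x": -4.2,"y": 0.2,"z": 4,"spin": 0},
    {"x": -4.2,"y": 0.2,"z": 5.5,"spin": 0},
    {"x": -4.2,"y": 0.2,"z": 6.5,"spin": 0},
    {"x": -4.2,"y": 0.2,"z": 6.8,"spin": 0}
  ]
}}

```text
time: 6.65
position: [0.472, -0.063, 0.0538]
tcp_rot: [-3.141, -0.002, -3.052]
contact_force: [-0.2, -0.1, -1.8]
width: 0.458
grasp_force: 30.0
```

Call:
{"method": "play_rows", "body": {
  "moves": [
    {"x": -0.6,"y": 0,"z": 0,"spin": 0},
    {"x": -1.4,"y": 0,"z": 0,"spin": 0},
    {"x": -2.4,"y": 0,"z": 0,"spin": 0},
    {"x": -3.4,"y": 0,"z": 0,"spin": 0},
    {"x": -4.4,"y": 0,"z": 0,"spin": 0},
    {"x": -5.2,"y": 0,"z": 0,"spin": 0},
    {"x": -5.8,"y": 0,"z": 0,"spin": 0},
    {"x": -6.05,"y": 0,"z": 0,"spin": 0}
  ]
}}

```text
time: 7.45
position: [0.5333, -0.0583, 0.0544]
tcp_rot: [-3.142, 0.0, -3.053]
contact_force: [-0.7, 0.2, -1.9]
width: 0.456
grasp_force: 30.0
```

```bash
python3 -c "
from h import *
go(.5322,-.0612,.0508,4.8)
print(state()['contact_force'])
a=grab('scene');c=a['color'][190:290,180:300];cv2.imwrite('pics/s3.png',cv2.resize(c,(720,600),interpolation=cv2.INTER_CUBIC))
"
```

```text
t 7.45 pos [ 0.5333 -0.0583  0.0544] yaw -174.95 -> move cm [ 0.13 -0.28  0.36] spin 0.3
[-0.73075934  0.16635013 -1.88159409]
```

View pics/s3.png

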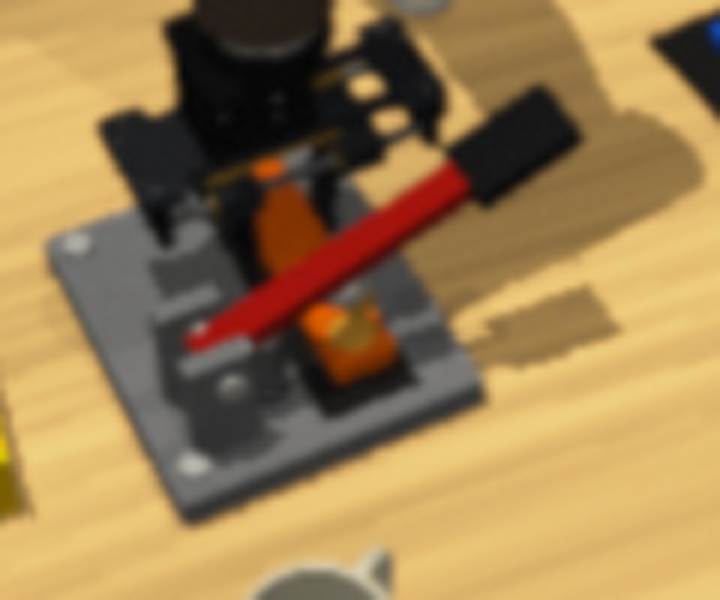

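The scene crop shows the paddle on the bed under the lever, with its disc visible at about (350,330) and the die's lower edge just above it at (350,300).

```bash
python3 -c "
from h import *
a=load('scene');f=lambda u,v,z:onz(a,180+u/6-.4,190+v/6-.4,z)
s=state();R=Ro.from_euler('xyz',s['tcp_rot'])
D=f(350,331,.0458);print(D,R.inv().apply(D-s['position']))
for u,v in [(344,385),(399,361)]: p=f(u,v,.0458);print(p,R.inv().apply(p-s['position']))
"
```

```text
[ 0.62544505 -0.05108032  0.0458    ] [-0.09240697 -0.00094011  0.00863659]
[ 0.66024899 -0.06749993  0.0458    ] [-0.12562724 -0.02036513  0.00864338]
[ 0.65627004 -0.032977    0.0458    ] [-0.1247084   0.01437419  0.00864195]
```

Call:
{"method": "play_rows", "body": {
  "moves": [
    {"x": 0.02,"y": -0.1,"z": 0,"spin": 0},
    {"x": 0.05,"y": -0.25,"z": 0,"spin": 0},
    {"x": 0.05,"y": -0.25,"z": 0.1,"spin": 0},
    {"x": 0.05,"y": -0.25,"z": 0.2,"spin": 0},
    {"x": 0.05,"y": -0.25,"z": 0.3,"spin": 0},
    {"x": 0.05,"y": -0.25,"z": 0.38,"spin": 0},
    {"x": 0.05,"y": -0.25,"z": 0.38,"spin": 0},
    {"x": 0.05,"y": -0.25,"z": 0.38,"spin": 0}
  ]
}}

```text
time: 8.3
position: [0.5323, -0.0609, 0.0507]
tcp_rot: [-3.142, -0.0, -3.053]
contact_force: [1.1, 0.8, -0.5]
width: 0.455
grasp_force: 30.0
```

Call:
{"method": "play_rows", "body": {
  "moves": [
    {"x": 0,"y": 0,"z": 0,"spin": 0},
    {"x": 0,"y": 0,"z": 0,"spin": 0},
    {"x": 0,"y": 0,"z": 0,"spin": 0},
    {"x": 0,"y": 0,"z": 0,"spin": 0},
    {"x": 0,"y": 0,"z": 0,"spin": 0},
    {"x": 0,"y": 0,"z": 0,"spin": 0},
    {"x": 0,"y": 0,"z": 0,"spin": 0},
    {"x": 0,"y": 0,"z": 0,"spin": 0}
  ],
  "claw": 0.7
}}

```text
time: 9.1
position: [0.5323, -0.0609, 0.0507]
tcp_rot: [-3.142, -0.0, -3.053]
contact_force: [-0.1, -0.3, -0.5]
width: 0.698
grasp_force: 0.0
```

Call:
{"method": "play_rows", "body": {
  "moves": [
    {"x": 0,"y": 0,"z": -1,"spin": 0},
    {"x": 0,"y": 0,"z": -4,"spin": 0},
    {"x": 0,"y": 0,"z": -8,"spin": 0},
    {"x": 0,"y": 0,"z": -12,"spin": 0},
    {"x": 0,"y": 0,"z": -16,"spin": 0},
    {"x": 0,"y": 0,"z": -18.5,"spin": 0},
    {"x": -2,"y": 2.4,"z": -18.5,"spin": 0},
    {"x": -4,"y": 4.8,"z": -18.5,"spin": 0}
  ]
}}

```text
time: 9.9
position: [0.5684, -0.0094, 0.2385]
tcp_rot: [3.141, 0.004, -3.055]
contact_force: [-0.6, -0.8, -0.2]
width: 0.699
grasp_force: 0.0
```

```bash
python3 -c "
from h import *
go(.6164,.058,.195,4.8)
b=grab('top');c=b['color'][130:210,235:335];cv2.imwrite('pics/x.png',c)
a=grab('scene');e=a['color'][190:290,180:300]
f=lambda i:cv2.resize(i,(400,400),interpolation=cv2.INTER_CUBIC)
cv2.imwrite('pics/m1.png',np.hstack([f(c),f(e)]))
"
```

```text
t 9.9 pos [ 0.5684 -0.0094  0.2385] yaw -175.03 -> move cm [-5.34  6.29  4.37] spin 0.2
```

View pics/m1.png

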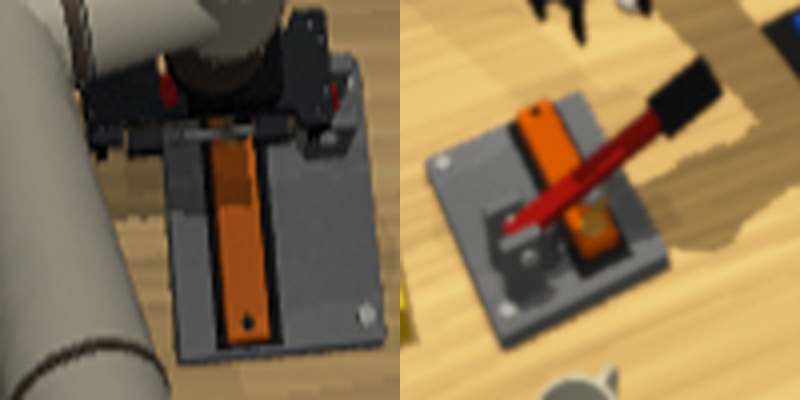

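The picture shows the paddle lying in the bed's dark strip, let go. Its rear end corners are at (227,343) and (272,340), and the disc is at (594,218) in the scene half.

```bash
python3 -c "
from h import *
b=load('top');a=load('scene')
f=lambda u,v,z:onz(b,235+u/4-.4,130+v/5-.4,z)
e=(f(227,344,.042)+f(271,340,.042))/2
print('disc from end',e+.16*np.array([np.cos(.085),np.sin(.085),0]), 'from spot', f(248,323,.042)+.147*np.array([np.cos(.085),np.sin(.085),0]))
print('scene',onz(a,180+194*.3-.4,190+218/4-.4,.042))
"
```

```text
disc from end [ 0.62312412 -0.05212496  0.042     ] from spot [ 0.62420313 -0.05251407  0.042     ]
scene [ 0.61961772 -0.04958344  0.042     ]
```

Call:
{"method": "play_rows", "body": {
  "moves": [
    {"x": -1.5,"y": 1.8,"z": 0,"spin": 0},
    {"x": -3,"y": 3.6,"z": 0,"spin": 0},
    {"x": -4.5,"y": 5.4,"z": 0.5,"spin": 0},
    {"x": -5.3,"y": 6.3,"z": 1,"spin": 0},
    {"x": -5.3,"y": 6.3,"z": 2,"spin": 0},
    {"x": -5.3,"y": 6.3,"z": 3,"spin": 0},
    {"x": -5.3,"y": 6.3,"z": 4,"spin": 0},
    {"x": -5.3,"y": 6.3,"z": 4.4,"spin": 0}
  ],
  "claw": 0
}}

```text
time: 10.8
position: [0.614, 0.057, 0.19]
tcp_rot: [-3.141, -0.003, -3.054]
contact_force: [0.2, 0.0, 0.2]
width: 0.06
grasp_force: 0.0
```

Call:
{"method": "play_rows", "body": {
  "moves": [
    {"x": 0,"y": 0,"z": 0.5,"spin": 0},
    {"x": 0,"y": 0,"z": 1.2,"spin": 0},
    {"x": 0,"y": 0,"z": 2.2,"spin": 0},
    {"x": 0,"y": 0,"z": 3.2,"spin": 0},
    {"x": 0,"y": 0,"z": 4.2,"spin": 0},
    {"x": 0,"y": 0,"z": 5.2,"spin": 0},
    {"x": 0,"y": 0,"z": 6.2,"spin": 0},
    {"x": 0,"y": 0,"z": 7,"spin": 0}
  ]
}}

```text
time: 11.6
position: [0.6171, 0.0594, 0.1234]
tcp_rot: [3.14, 0.006, -3.052]
contact_force: [-1.2, 5.1, 7.6]
width: 0.005
grasp_force: 3.9
```

Call:
{"method": "play_rows", "body": {
  "moves": [
    {"x": 0,"y": 0,"z": 0.2,"spin": 0},
    {"x": 0,"y": 0,"z": 0.4,"spin": 0},
    {"x": 0,"y": 0,"z": 0.5,"spin": 0},
    {"x": 0,"y": 0,"z": 0.6,"spin": 0},
    {"x": 0,"y": 0,"z": 0.7,"spin": 0},
    {"x": 0,"y": 0,"z": 0.8,"spin": 0},
    {"x": 0,"y": 0,"z": 0.8,"spin": 0},
    {"x": 0,"y": 0,"z": 0.8,"spin": 0}
  ]
}}

```text
time: 12.4
position: [0.6171, 0.0599, 0.1164]
tcp_rot: [3.139, 0.007, -3.052]
contact_force: [-2.2, 6.1, 9.1]
width: 0.006
grasp_force: 4.6
```

Call:
{"method": "play_rows", "body": {
  "moves": [
    {"x": 0,"y": 0,"z": 0.1,"spin": 0},
    {"x": 0,"y": 0,"z": 0.2,"spin": 0},
    {"x": 0,"y": 0,"z": 0.3,"spin": 0},
    {"x": 0,"y": 0,"z": 0.4,"spin": 0},
    {"x": 0,"y": 0,"z": 0.5,"spin": 0},
    {"x": 0,"y": 0,"z": 0.6,"spin": 0},
    {"x": 0,"y": 0,"z": 0.6,"spin": 0},
    {"x": 0,"y": 0,"z": 0.6,"spin": 0}
  ]
}}

```text
time: 13.2
position: [0.6171, 0.0601, 0.1114]
tcp_rot: [3.139, 0.007, -3.052]
contact_force: [-4.4, 5.6, 13.0]
width: 0.005
grasp_force: 6.6
```

Force is rising, so it is close to the stop. I'll press a little further and hold.

Call:
{"method": "play_rows", "body": {
  "moves": [
    {"x": 0,"y": 0,"z": 0.1,"spin": 0},
    {"x": 0,"y": 0,"z": 0.2,"spin": 0},
    {"x": 0,"y": 0,"z": 0.3,"spin": 0},
    {"x": 0,"y": 0,"z": 0.4,"spin": 0},
    {"x": 0,"y": 0,"z": 0.4,"spin": 0},
    {"x": 0,"y": 0,"z": 0.4,"spin": 0},
    {"x": 0,"y": 0,"z": 0.4,"spin": 0},
    {"x": 0,"y": 0,"z": 0.4,"spin": 0}
  ]
}}

```text
time: 14.0
position: [0.6172, 0.0601, 0.1108]
tcp_rot: [3.14, 0.008, -3.051]
contact_force: [-10.3, 7.4, 28.5]
width: 0.007
grasp_force: 13.8
```

```bash
python3 -c "
from h import *
print(state()['contact_force'],state()['position'])
a=grab('scene');e=a['color'][190:290,180:300]
cv2.imwrite('pics/m2.png',cv2.resize(e,(720,600),interpolation=cv2.INTER_CUBIC))
"
```

```text
[-10.32379212   7.35831714  28.50797842] [0.61722088 0.060091   0.11077491]
```

View pics/m2.png

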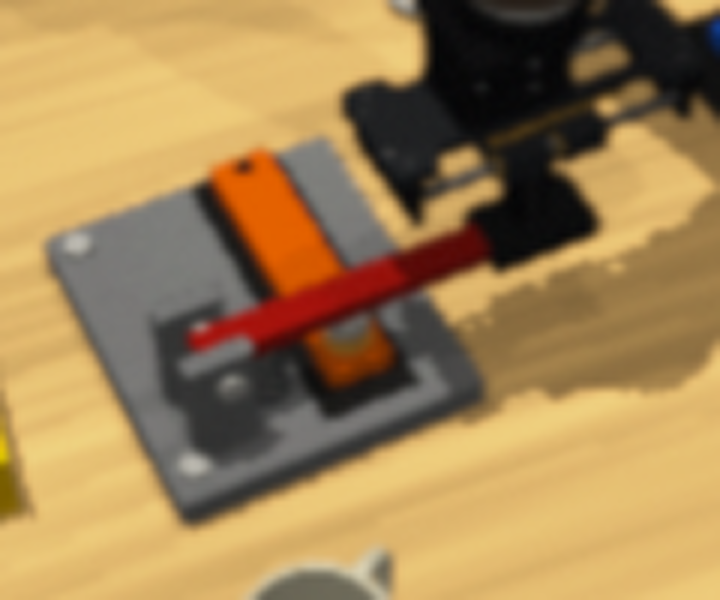

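The lever is level, the die is on the disc and the force has jumped at the stop. Now I'll let it up slowly.

Call:
{"method": "play_rows", "body": {
  "moves": [
    {"x": 0,"y": 0,"z": -0.3,"spin": 0},
    {"x": 0,"y": 0,"z": -0.7,"spin": 0},
    {"x": 0,"y": 0,"z": -1.1,"spin": 0},
    {"x": 0,"y": 0,"z": -1.6,"spin": 0},
    {"x": 0,"y": 0,"z": -2.1,"spin": 0},
    {"x": 0,"y": 0,"z": -2.6,"spin": 0},
    {"x": 0,"y": 0,"z": -3.1,"spin": 0},
    {"x": 0,"y": 0,"z": -3.6,"spin": 0}
  ]
}}

```text
time: 14.85
position: [0.6172, 0.0569, 0.1421]
tcp_rot: [-3.14, 0.005, -3.052]
contact_force: [1.4, -4.2, 5.0]
width: 0.004
grasp_force: 2.8
```

Call:
{"method": "play_rows", "body": {
  "moves": [
    {"x": 0,"y": 0,"z": -0.5,"spin": 0},
    {"x": 0,"y": 0,"z": -1,"spin": 0},
    {"x": 0,"y": 0,"z": -1.5,"spin": 0},
    {"x": 0,"y": 0,"z": -2,"spin": 0},
    {"x": 0,"y": 0,"z": -2.5,"spin": 0},
    {"x": 0,"y": 0,"z": -3,"spin": 0},
    {"x": 0,"y": 0,"z": -3.4,"spin": 0},
    {"x": 0,"y": 0,"z": -3.8,"spin": 0}
  ]
}}

```text
time: 15.65
position: [0.6147, 0.0579, 0.1776]
tcp_rot: [-3.142, -0.002, -3.053]
contact_force: [0.4, -4.8, 3.8]
width: 0.005
grasp_force: 1.9
```

Call:
{"method": "play_rows", "body": {
  "moves": [
    {"x": 0,"y": 0,"z": -0.3,"spin": 0},
    {"x": 0,"y": 0,"z": -0.6,"spin": 0},
    {"x": 0,"y": 0,"z": -0.9,"spin": 0},
    {"x": 0,"y": 0,"z": -1.2,"spin": 0},
    {"x": 0,"y": 0,"z": -1.6,"spin": 0},
    {"x": 0,"y": 0,"z": -2.0,"spin": 0},
    {"x": 0,"y": 0,"z": -3,"spin": 0},
    {"x": 0,"y": 0,"z": -5,"spin": 0}
  ]
}}

```text
time: 16.45
position: [0.6143, 0.0581, 0.2269]
tcp_rot: [-3.142, -0.004, -3.053]
contact_force: [0.1, 0.8, 0.1]
width: 0.006
grasp_force: 0.0
```

```bash
python3 -c "
from h import *
go(.5323-.003,-.0609,.24,4.8)
a=grab('scene');e=a['color'][190:290,180:300]
b=grab('top');c=b['color'][130:210,235:335]
f=lambda i:cv2.resize(i,(400,400),interpolation=cv2.INTER_CUBIC)
cv2.imwrite('pics/m3.png',np.hstack([f(c),f(e)]))
"
```

```text
t 16.45 pos [0.6143 0.0581 0.2269] yaw -174.94 -> move cm [  9.52 -11.1   -1.28] spin 0.3
```

View pics/m3.png

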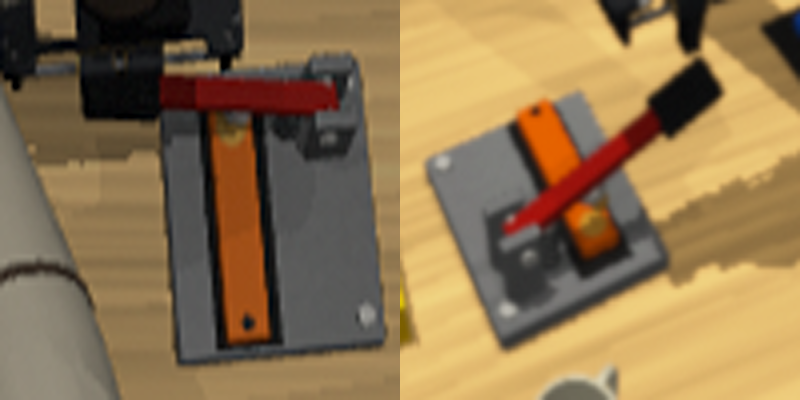

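The lever is back up and the paddle hasn't moved on the bed (rear spot still at (248,323) in the top half). I'll grasp it again at the same place.

Call:
{"method": "play_rows", "body": {
  "moves": [
    {"x": 1,"y": -1.2,"z": -1.2,"spin": 0},
    {"x": 3,"y": -3.5,"z": -1.2,"spin": 0},
    {"x": 5.5,"y": -6.5,"z": -1.2,"spin": 0},
    {"x": 8,"y": -9.3,"z": -1.2,"spin": 0},
    {"x": 9.5,"y": -11.1,"z": -1.2,"spin": 0},
    {"x": 9.5,"y": -11.1,"z": 0,"spin": 0},
    {"x": 9.5,"y": -11.1,"z": 3,"spin": 0},
    {"x": 9.5,"y": -11.1,"z": 6,"spin": 0}
  ],
  "claw": 0.75
}}

```text
time: 17.35
position: [0.5304, -0.0611, 0.1673]
tcp_rot: [3.141, 0.002, -3.054]
contact_force: [0.3, -0.2, -0.1]
width: 0.644
grasp_force: 0.0
```

```bash
python3 -c "
from h import *
go(.530,-.0609,.0515,4.95)"
```

```text
t 17.35 pos [ 0.5304 -0.0611  0.1673] yaw -174.98 -> move cm [ 0.06  0.02 11.58] spin 0.1
```

Call:
{"method": "play_rows", "body": {
  "moves": [
    {"x": 0,"y": 0,"z": 2,"spin": 0},
    {"x": 0,"y": 0,"z": 4,"spin": 0},
    {"x": 0,"y": 0,"z": 6,"spin": 0},
    {"x": 0,"y": 0,"z": 8,"spin": 0},
    {"x": 0,"y": 0,"z": 9.8,"spin": 0},
    {"x": 0,"y": 0,"z": 11,"spin": 0},
    {"x": 0,"y": 0,"z": 11.5,"spin": 0},
    {"x": 0,"y": 0,"z": 11.5,"spin": 0}
  ]
}}

```text
time: 18.15
position: [0.5301, -0.061, 0.0522]
tcp_rot: [-3.141, -0.001, -3.053]
contact_force: [0.2, -0.6, 0.7]
width: 0.747
grasp_force: 0.0
```

Call:
{"method": "play_rows", "body": {
  "moves": [
    {"x": 0,"y": 0,"z": 0,"spin": 0},
    {"x": 0,"y": 0,"z": 0,"spin": 0},
    {"x": 0,"y": 0,"z": 0,"spin": 0},
    {"x": 0,"y": 0,"z": 0,"spin": 0},
    {"x": 0,"y": 0,"z": 0,"spin": 0},
    {"x": 0,"y": 0,"z": 0,"spin": 0},
    {"x": 0,"y": 0,"z": 0,"spin": 0},
    {"x": 0,"y": 0,"z": 0,"spin": 0}
  ],
  "claw": 0.3
}}

```text
time: 18.95
position: [0.5306, -0.061, 0.0532]
tcp_rot: [-3.142, 0.001, -3.053]
contact_force: [-2.0, 0.5, 5.5]
width: 0.456
grasp_force: 30.0
```

Call:
{"method": "play_rows", "body": {
  "moves": [
    {"x": 0,"y": 0,"z": -0.2,"spin": 0},
    {"x": 0,"y": 0,"z": -0.4,"spin": 0},
    {"x": 0.7,"y": 0,"z": -0.4,"spin": 0},
    {"x": 2,"y": 0,"z": -0.4,"spin": 0},
    {"x": 3.5,"y": 0,"z": -0.4,"spin": 0},
    {"x": 5,"y": 0,"z": -0.4,"spin": 0},
    {"x": 6.5,"y": 0,"z": -0.4,"spin": 0},
    {"x": 8,"y": 0,"z": -0.4,"spin": 0}
  ]
}}

```text
time: 19.75
position: [0.4491, -0.0683, 0.0564]
tcp_rot: [3.142, -0.001, -3.054]
contact_force: [0.4, -0.0, -1.9]
width: 0.451
grasp_force: 30.0
```

Call:
{"method": "play_rows", "body": {
  "moves": [
    {"x": 0.7,"y": 0,"z": -1,"spin": 0},
    {"x": 0.7,"y": 0,"z": -3,"spin": 0},
    {"x": 0.7,"y": 0,"z": -6,"spin": 0},
    {"x": 0.7,"y": 0,"z": -9,"spin": 0},
    {"x": 0.7,"y": -1,"z": -11,"spin": 0},
    {"x": 0.7,"y": -4,"z": -11,"spin": 0},
    {"x": 0.7,"y": -7,"z": -11,"spin": 1},
    {"x": 0.7,"y": -10,"z": -11,"spin": 2}
  ]
}}

```text
time: 20.55
position: [0.4525, -0.1692, 0.1677]
tcp_rot: [-3.142, 0.001, -3.088]
contact_force: [0.1, -0.6, -2.8]
width: 0.456
grasp_force: 30.0
```

```bash
python3 -c "
from h import *
go(.507-.025,-.350+.028,.16,-2)"
```

```text
t 20.55 pos [ 0.4525 -0.1692  0.1677] yaw -176.94 -> move cm [ -2.13 -15.41   0.78] spin 5.1
```

Call:
{"method": "play_rows", "body": {
  "moves": [
    {"x": -0.3,"y": -2,"z": 0,"spin": 1},
    {"x": -0.8,"y": -5,"z": 0,"spin": 2},
    {"x": -1.3,"y": -8,"z": 0,"spin": 3},
    {"x": -1.8,"y": -11,"z": 0,"spin": 4},
    {"x": -2.1,"y": -14,"z": 0,"spin": 5},
    {"x": -2.1,"y": -15.4,"z": 0,"spin": 5},
    {"x": -2.1,"y": -15.4,"z": 1,"spin": 5},
    {"x": -2.1,"y": -15.4,"z": 3,"spin": 5}
  ]
}}

```text
time: 21.35
position: [0.4822, -0.3211, 0.1376]
tcp_rot: [-3.141, 0.003, 3.107]
contact_force: [0.1, 0.4, -2.2]
width: 0.453
grasp_force: 30.0
```

```bash
python3 -c "
from h import *
go(.507-.025,-.350+.028,.035,-2)
b=grab('top');c=b['color'][140:240,325:425];cv2.imwrite('pics/t5.png',cv2.resize(c,(600,600),interpolation=cv2.INTER_CUBIC))"
```

```text
t 21.35 pos [ 0.4822 -0.3211  0.1376] yaw 178.04 -> move cm [ 0.05 -0.09 10.26] spin 0.0
```

View pics/t5.png

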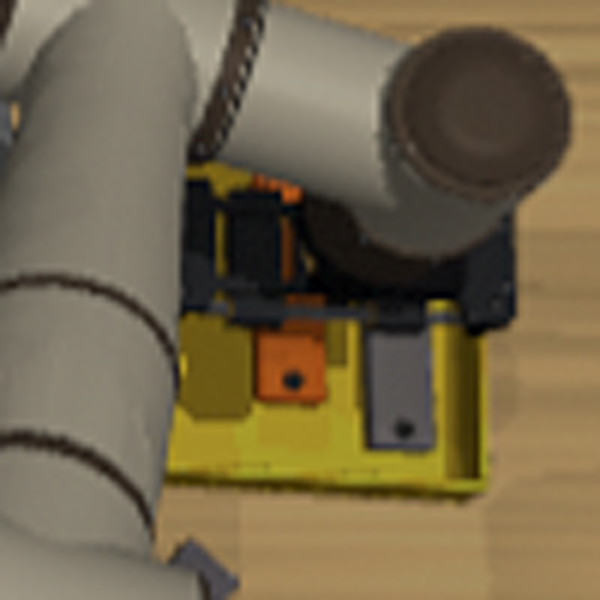

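The crop shows the orange paddle held over the tray's free side (its spot at (292,380)) and the grey paddle clear to its right (spot at (404,428)). I'll lower it.

Call:
{"method": "play_rows", "body": {
  "moves": [
    {"x": 0,"y": 0,"z": 2,"spin": 0},
    {"x": 0,"y": 0,"z": 4,"spin": 0},
    {"x": 0,"y": 0,"z": 6,"spin": 0},
    {"x": 0,"y": 0,"z": 8,"spin": 0},
    {"x": 0,"y": 0,"z": 9.2,"spin": 0},
    {"x": 0,"y": 0,"z": 9.8,"spin": 0},
    {"x": 0,"y": 0,"z": 10.1,"spin": 0},
    {"x": 0,"y": 0,"z": 10.3,"spin": 0}
  ]
}}

```text
time: 22.2
position: [0.4822, -0.321, 0.0343]
tcp_rot: [-3.141, 0.001, 3.108]
contact_force: [-0.4, 0.4, -0.7]
width: 0.455
grasp_force: 30.0
```

Call:
{"method": "play_rows", "body": {
  "moves": [
    {"x": 0,"y": 0,"z": 0,"spin": 0},
    {"x": 0,"y": 0,"z": 0,"spin": 0},
    {"x": 0,"y": 0,"z": 0,"spin": 0},
    {"x": 0,"y": 0,"z": 0,"spin": 0},
    {"x": 0,"y": 0,"z": 0,"spin": 0},
    {"x": 0,"y": 0,"z": 0,"spin": 0},
    {"x": 0,"y": 0,"z": 0,"spin": 0},
    {"x": 0,"y": 0,"z": 0,"spin": 0}
  ],
  "claw": 0.7
}}

```text
time: 23.0
position: [0.4817, -0.321, 0.0337]
tcp_rot: [3.142, -0.0, 3.108]
contact_force: [0.4, -0.5, -0.3]
width: 0.701
grasp_force: 0.0
```

Call:
{"method": "play_rows", "body": {
  "moves": [
    {"x": 0,"y": 0,"z": -1,"spin": 0},
    {"x": 0,"y": 0,"z": -4,"spin": 0},
    {"x": 0,"y": 0,"z": -8,"spin": 0},
    {"x": 0,"y": 0,"z": -12,"spin": 0},
    {"x": 0,"y": 0,"z": -16,"spin": 0},
    {"x": 2,"y": 0,"z": -18,"spin": 0},
    {"x": 4,"y": 0,"z": -18,"spin": 0},
    {"x": 4,"y": 0,"z": -18,"spin": 0}
  ]
}}

```text
time: 23.8
position: [0.44, -0.3194, 0.2156]
tcp_rot: [-3.141, 0.002, 3.107]
contact_force: [-0.3, -0.7, 0.4]
width: 0.701
grasp_force: 0.0
```

```bash
python3 -c "
from h import *
print(state()['time'],state()['contact_force'],state()['position'])
a=grab('scene')
w=grab('wrist')
P={}
for n,u,v in [('a',0,0)]: pass
# orange in tray, scene + depth
hsv=cv2.cvtColor(a['color'],cv2.COLOR_BGR2HSV);m=((hsv[...,0]<14)&(hsv[...,1]>180)&(hsv[...,2]>100))
ys,xs=np.nonzero(m[200:300,100:190]);ys+=200;xs+=100
q=np.array([bydepth(a,x,y) for x,y in zip(xs,ys)]);print(len(q));t=q[q[:,2]>.018]
print(t.mean(0),t.min(0),t.max(0)); c=t.mean(0);u,s,vt=np.linalg.svd(t-c);print(vt[2],vt[0])
cv2.imwrite('pics/f.png',a['color'])
"
```

```text
23.8 [-0.31040432 -0.68886809  0.38478878] [ 0.4399926  -0.31941185  0.21563301]
304
[ 0.50374626 -0.3213775   0.02274659] [ 0.4264517  -0.33994617  0.01860008] [ 0.59841285 -0.30368437  0.02635608]
[-0.00914118 -0.00693025 -0.9999342 ] [ 0.99960743 -0.02654805 -0.0089542 ]
```

The paddle is flat in the tray: its top face is at z = 0.023 m with 0.01 rad of tilt, centred about 28 mm to the tray's +y. I'm handing in.

```bash
python3 -c "
from h import *
print(job_done())"
```

```text
the job is handed in; nothing more can be done
None
```

I marked the orange paddle in the press, eased the lever back up, laid the paddle flat in the yellow tray, let go of it and handed the job in at about 24 s of the 72 s allowed; no verdict came back, but nothing I saw or measured on the way pointed to a failed step.

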